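# Drop and snap shut the lid of the notions case

## Robot

A 6-joint arm with a two-finger parallel gripper is mounted at the origin on the work surface. World frame = base frame: x ahead of the robot, y to its left, z up, the work surface at z = 0. Lengths are in m, angles in degrees, forces in N, time in s.
With the tool pointing down it reaches from about 0.35 to 0.875 m from the base axis. Payload 4.2 kg.
Tool frame: the origin (TCP) lies on the centre line of the jaws, within the pads' length; the fingertips stand 19 mm ahead of it and the grasp point (between the pads) is the TCP; z points along the fingers, y is the line along which they close (so a half turn about z gives the same grasp; the last joint's range is limited). The gripper opens to 87 mm and grips with 3 to 60 N. Pads are 19 mm wide; open, the fingers measure 117 mm over their backs; the gripper's body (75 mm by 190 mm) begins 51 mm behind the grasp point.
Start: joints at [84.202, 22.042, 0.453, 0, -68.411, -14.817], TCP at [0.22, 0.585, 0.242] pointing down, gripper open.
Joint ranges: [-179.83, 179.83], [-69.29, 118.12], [-61.27, 80.66], [-181.25, 117.63], [-171.15, -9.14], [-177.46, 177.46]. Speed limits (degrees/s): [159.86, 159.86, 180, 180, 180, 180].

## Interface

Orientations are given as a 3x3 rotation matrix whose columns are the frame's x, y, z axes.
In Python, from station import sense, capture, finish_job, search_frame, masks_of gives the robot as it stands.
- The arm moves only by the tool drive_tool, never from a script. Its argument "rows" is a list of rows, each a list of 7 numbers: the opening in per cent of the stroke, from 0 (shut) to 100 (fully open), then the shift along the world's x, y, z in mm, then the turn, a rotation vector about the world's x, y, z in rad. In form: [[fingers, dx, dy, dz, wx, wy, wz], ...]. A call has 1 to 5 rows; each row shifts and turns the commanded pose from where the row before left it; what a row does not reach is not made up. A row lasts 1/12 s, in which the tool goes at most 41.7 mm and 7.16 degrees, less where a joint would pass 70% of its speed; a pose out of reach is approached as far as the arm can. A call is refused whole if a number of a shift passes 41.7 or a number of a turn 0.125, either way. A call with a gripper value outside its range is refused whole. The fingers move at their own pace and stop on an object; the grip force is fixed at half the most. Time passes only in rows, so rows that do not move let the fingers close. It gives the time, the measured TCP pose, the force, the opening and the grip force at its end, in the units of the state.
- sense(): the state, without advancing time (a new reading comes with each control period).
- capture(name): name is "side" or "top"; returns a dict with "frame" (400x640x3 uint8, red, green, blue), "z_map" (400x640 float32, m along the optical axis (not along the pixel's ray), 0 where there is no reading), "fx", "fy", "cx", "cy" (pixels), "distortion" ([k1, k2, p1, p2, k3] as OpenCV has them; the pictures are not rectified), "R" (3x3) and "t" (3): a world point X has camera coordinates R X + t. Camera axes: x right, y down, z forward; pixel columns grow to the right and rows downward; lengths in m; the calibration is good to about 2 mm. A picture is of the moment at which its call begins.
- finish_job(): hands the job in; it is judged then, once.
Trained networks look in a picture, given as the dict that the camera call returned (one of the last four; its "shot" number tells which), for a name from the list of things; names that differ only in an ending like _2 or _b are one class to them, and where a whole thing is asked for, a point or a joint stands for the part that bears it (a point fixed in the world has none). Each returns a list of dicts, best first, with "p" (0 to 1); they miss things now and then, are a little off and sometimes report something else, mostly with a low value. They report only what shows in the picture. A call takes as long as a camera call.
- search_frame(label, picture): "xy" ([column, row] in pixels, amid what is visible of it).
- masks_of(label, picture): "region" (400x640 bool, what is visible of it) and "xy" ([column, row] in pixels, amid what is visible of it).
The state is a dict: "time_s": time; "joints": joint angles; "joint_velocities": joint speeds; "effort": joint torques, N m; "tcp_pos": TCP position; "ee_rot": TCP orientation; "wrist_force": force on the tool from outside, world axes, zero at the start; "moment": the same for the moment, N m; "gripper_width": opening from 0.0 (shut) to 1.0 (fully open); "gripper_force": force on a finger pad.
Only numpy, scipy, OpenCV 4.12 (cv2) and the standard library are available. Lean on these libraries where they do the work, as an engineer would, in place of code of your own. Each camera call takes 0.05 s, during which the arm holds its last target. There are 200 camera calls.

## Task

Close the steel notions case: push its open lid over past upright, let go so that it drops by its own weight (do not throw it or carry it down), then press on the rubber pad near its free edge until the catch snaps, and keep it pressed fully shut with a steady push of about 14 N for a second before you let go. Never push on the lid with more than 30 N, and leave everything else on the table where it is.

Things in the scene. Friction and masses are not known exactly. Their poses are not given: they have to be found in the camera images.
- case: Grey sheet-steel notions case with an open lid; heavy, does not move. Body 200 mm (x) by 260 mm (y) by 90 mm high, walls 4 mm. Origin: centre of its underside on the table, z up. The lid's hinge runs along its +x top edge, parallel to its y axis. The front, with a spring roller catch in the middle, is the -x side.
- lid (a joint): Angle of the lid in rad: 0 = fully shut, about 0.06 = resting ajar on the catch, 1.57 = upright, up to 2.0 = leaning back (stop). A stiff, damped hinge: near upright the lid stays where it is left; it drops by itself only once 0.25 to 0.45 rad beyond upright (angle below about 1.1), which takes two or three seconds. Under 0.02 counts as shut.
- hinge (a point): Middle of the hinge line: x = +100 mm, y = 0, z = +90 mm in the case's frame, same axes. The hinge has friction 0.16 N m and damping 0.35 N m s/rad; the lid weighs 0.43 to 0.59 kg, centre of mass about 105 mm from the hinge.
- lid_spot (a point): Point on the lid's outer face (its top when shut), on its middle line, 180 mm from the hinge, 31 mm short of the free edge; here sits a round rubber press pad, 40 mm across, whose flat top stands 8 to 14 mm off the face (screwed in; find it by touch). The lid is flat, 266 mm wide, 6 mm thick, reaches 211 mm from the hinge. Site z: out of the outer face; x: to the hinge. When shut it is 96 mm above the table.
- catch_spot (a point): Spring roller catch, middle of the case's front, 70 mm above the table. The falling lid stops on it; pressing on the pad takes some 7 to 15 N until the roller snaps over (angle about 0.03), then the lid stays shut. Once shut it is rigid: the force rises quickly, 10 N or more per mm. Steady push to hold: 8 to 22 N, aim for 14. Never over 30 N.
- cone_a_mid (a point): Bystander, to be left alone: thread cone, 64 mm across, 115 mm tall, standing behind the case. Point on its upright axis, 55 mm above its underside.
- cone_b_mid (a point): Bystander, to be left alone: thread cone, 64 mm across, 115 mm tall, standing clear of the case. Point on its upright axis, 55 mm above its underside.
- weight_mid (a point): Bystander, to be left alone: round steel pattern weight with a knob, 72 mm across, 50 mm tall, standing before the case front. Point on its upright axis, 25 mm above its underside.
- dish_mid (a point): Bystander, to be left alone: steel pin dish, 84 mm across, 28 mm tall, beside one end of the case. Point on its upright axis, 14 mm above its underside.
- tape_mid (a point): Bystander, to be left alone: round white tape measure, 52 mm across, 16 mm tall. Point on its upright axis, 8 mm above its underside.
- shears_mid (a point): Bystander, to be left alone: pair of shears lying flat, about 220 mm long. Point on its upright axis, 6 mm above its underside.
- block_mid (a point): Bystander, to be left alone: wooden hand block with a rib, 90 x 60 x 42 mm. Point on its upright axis, 20 mm above its underside.

How it is judged:
By the outcome, as a careful person would: the job done as asked, in the order asked, and still so for the second after the job is handed in, with the robot touching nothing.
It also fails if it takes over 70 s, if anything falls off the work surface, if the arm or the gripper's body presses on something with over 40 N, if the wrist force passes 120 N, or if a joint passes its speed limit or range.

## Working session

There is one attempt and no reset: what is moved stays moved. The work goes in short steps, Python scripts to look and compute and a tool call to move; the robot and the scene stay as the last step left them, time stands still between calls to the robot, and variables do not carry over. Pictures are saved under pics/ and viewed, at most 10 in all, crops included, and the job is handed in when it is done.

Besides the shell and the picture viewer there is one more tool, called after "Call:" by a JSON object that holds its "fn" and its "kwargs", one argument or row to a line. drive_tool: Moves the arm, as the interface text tells. Its arguments: {"type":"object","properties":{"rows":{"type":"array"}},"required":["rows"]}

```bash
mkdir -p pics; cat > h.py <<'E'
import numpy as np, cv2
from station import *
def K(c): return np.array([[c['fx'],0,c['cx']],[0,c['fy'],c['cy']],[0,0,1.]])
def world(c):
    h,w=c['z_map'].shape
    uv=np.stack(np.meshgrid(np.arange(w),np.arange(h)),-1).reshape(-1,1,2).astype(np.float64)
    n=cv2.undistortPoints(uv,K(c),np.array(c['distortion'])).reshape(h,w,2)
    z=c['z_map'].astype(float)
    P=np.dstack([n*z[...,None],z])
    return (P-np.array(c['t']))@np.array(c['R'])
def save(c,n): cv2.imwrite('pics/'+n,c['frame'][...,::-1])
E
cat > a.py <<'E'
from h import *
np.set_printoptions(precision=3,suppress=True)
s=sense();print(s['time_s'],s['tcp_pos'],s['ee_rot'],s['wrist_force'])
cs={}
for n in('side','top'):
    c=capture(n);save(c,n+'1.png');W=world(c);cs[n]=W
    print(n,'cam',-np.array(c['R']).T@c['t'])
    for l in ['case','lid','lid_spot','cone_a_mid','weight_mid','dish_mid','tape_mid','shears_mid','block_mid']:
        for m in masks_of(l,c)[:2]:
            r=m['region']&(c['z_map']>0)
            if r.sum()<5: continue
            p=W[r];print(l,round(m['p'],2),np.round(m['xy']),r.sum(),np.median(p,0),np.percentile(p,2,0),np.percentile(p,98,0))
    np.savez(n+'1.npz',W=W,f=c['frame'])
im=np.vstack([cv2.imread('pics/side1.png'),cv2.imread('pics/top1.png')]);cv2.imwrite('pics/both1.png',cv2.resize(im,(480,600)))
E
python3 a.py
```

```text
0.0 [0.22  0.584 0.24 ] [[ 0.936 -0.352 -0.001]
 [-0.352 -0.936 -0.002]
 [ 0.     0.002 -1.   ]] [ 0.513 -0.532  0.04 ]
side cam [0.026 0.977 1.312]
case 0.56 [316. 192.] 4824 [0.587 0.039 0.071] [ 0.457 -0.17  -0.001] [0.751 0.125 0.298]
case 0.36 [400. 140.] 297 [ 0.483 -0.488  0.026] [ 0.436 -0.562 -0.001] [ 0.529 -0.455  0.041]
lid 0.64 [299. 180.] 2028 [0.624 0.085 0.225] [ 0.505 -0.133  0.015] [0.817 0.13  0.3  ]
lid_spot 0.76 [299. 184.] 1910 [0.621 0.087 0.228] [0.505 0.027 0.09 ] [0.761 0.13  0.3  ]
cone_a_mid 0.81 [300. 244.] 387 [0.55  0.183 0.05 ] [ 0.532  0.154 -0.002] [0.578 0.198 0.11 ]
weight_mid 0.7 [349. 164.] 201 [ 0.609 -0.27   0.021] [ 0.582 -0.306  0.001] [ 0.644 -0.244  0.05 ]
tape_mid 0.82 [291. 332.] 272 [0.401 0.46  0.014] [ 0.377  0.429 -0.003] [0.427 0.483 0.021]
tape_mid 0.26 [302. 245.] 419 [0.552 0.182 0.047] [ 0.532  0.137 -0.003] [0.607 0.198 0.11 ]
shears_mid 0.58 [238. 311.] 777 [0.616 0.463 0.004] [ 0.546  0.391 -0.004] [0.69  0.584 0.013]
block_mid 0.58 [399. 143.] 266 [ 0.482 -0.485  0.026] [ 0.439 -0.527  0.001] [ 0.529 -0.455  0.042]
top cam [0
[... 179 characters left out ...]
8] [0.763 0.124 0.301]
cone_a_mid 0.61 [272. 205.] 180 [0.549 0.169 0.091] [0.534 0.152 0.002] [0.577 0.198 0.118]
weight_mid 0.54 [402. 191.] 364 [ 0.615 -0.279  0.022] [ 0.584 -0.314  0.006] [ 0.651 -0.248  0.051]
dish_mid 0.84 [355. 142.] 386 [ 0.788 -0.118  0.013] [ 0.749 -0.154  0.   ] [ 0.818 -0.082  0.031]
tape_mid 0.7 [188. 252.] 207 [0.406 0.457 0.014] [ 0.382  0.433 -0.005] [0.43  0.482 0.02 ]
tape_mid 0.17 [353. 141.] 397 [ 0.787 -0.118  0.014] [ 0.749 -0.155  0.   ] [ 0.819 -0.082  0.031]
shears_mid 0.84 [188. 191.] 498 [0.613 0.459 0.005] [ 0.552  0.393 -0.004] [0.689 0.58  0.014]
block_mid 0.91 [469. 226.] 531 [ 0.484 -0.495  0.029] [ 0.439 -0.541 -0.001] [ 0.529 -0.459  0.044]
```

View pics/both1.png

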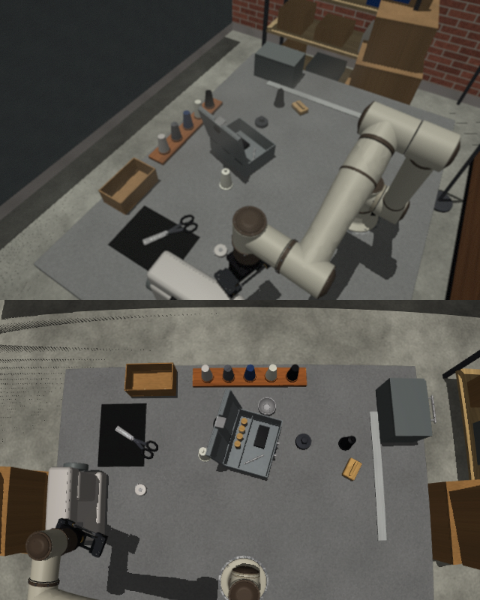

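```bash
cat > fit.py <<'E'
from h import *
from scipy.spatial import ConvexHull
np.set_printoptions(precision=4,suppress=True)
W=np.load('top1.npz')['W'].reshape(-1,3);S=np.load('side1.npz')['W'].reshape(-1,3)
# case rim at z~0.09
for n,A in(('top',W),('side',S)):
    r=A[(abs(A[:,2]-.088)<.006)&(A[:,0]>.44)&(A[:,0]<.8)&(A[:,1]>-.2)&(A[:,1]<.13)]
    print(n,len(r),cv2.minAreaRect((r[:,:2]*1000).astype(np.float32)))
    l=A[(A[:,2]>.12)&(A[:,2]<.285)&(A[:,0]>.47)&(A[:,0]<.8)&(A[:,1]>-.05)&(A[:,1]<.15)]
    c=l.mean(0)
    for _ in range(4):
        u,s,v=np.linalg.svd(l-c,full_matrices=False);d=(l-c)@v[2];k=abs(d)<.006
        l=l[k];c=l.mean(0)
    print(' plane n',v[2],'c',c,len(l),'rms',d[k].std(), 'min/max',l.min(0),l.max(0))
    # pad/points standing off
E
python3 fit.py
```

```text
top 422 ((601.24462890625, -49.706878662109375), (214.8900604248047, 264.1063537597656), 73.15591430664062)
 plane n [ 0.2807  0.9319 -0.2298] c [0.6379 0.0721 0.1904] 1237 rms 0.0010886295798865425 min/max [0.507  0.0183 0.1201] [0.7664 0.1342 0.2838]
side 304 ((599.8279418945312, -45.943695068359375), (219.46519470214844, 266.5250549316406), 72.67864990234375)
 plane n [ 0.2772  0.9325 -0.2316] c [0.6263 0.0841 0.2047] 1059 rms 0.001205512456366558 min/max [0.5032 0.0236 0.1202] [0.7692 0.1361 0.285 ]
```

The pictures show the case with its hinge on the world +y side and the lid leaning back. In the half-size view the lid is at about (228,410) and a cone is behind it at (204,453). I'll take a closer look at the lid's outer face before touching it.

```bash
python3 - <<'E'
import cv2,numpy as np
a=cv2.imread('pics/side1.png')[120:270,230:390];b=cv2.imread('pics/top1.png')[110:260,230:390]
cv2.imwrite('pics/crop1.png',np.hstack([cv2.resize(i,(400,375),interpolation=2) for i in(a,b)]))
W=np.load('side1.npz')['W'];T=np.load('top1.npz')['W']
ex=np.array([.289,.957]);ey=np.array([-.957,.289]);H=np.array([.6294,.0489])
for n,A in(('side',W),('top',T)):
    A=A.reshape(-1,3);A=A[(A[:,2]>.1)]
    d=A[:,:2]-H;x=d@ex;y=d@ey;z=A[:,2]-.09;th=1.803
    o=x*np.sin(th)+z*np.cos(th);r=-x*np.cos(th)+z*np.sin(th)
    k=(abs(y)<.14)&(r>.02)&(r<.23)&(abs(o)<.05)
    print(n,np.histogram(o[k]*1000,np.arange(-20,50,3)))
    p=k&(o>.011);print(p.sum(),np.median(np.c_[y,r,o][p],0), 'y range',np.percentile(y[k],[1,99]),'r',np.percentile(r[k],[1,99]))
E
```

```text
side (array([  10,   24,   82,   80,   84,   90,   89,  104, 1082,   70,    6,
         23,   21,    0,    0,    0,    0,    0,    0,    0,    0,    0,
          0]), array([-20, -17, -14, -11,  -8,  -5,  -2,   1,   4,   7,  10,  13,  16,
        19,  22,  25,  28,  31,  34,  37,  40,  43,  46,  49]))
48 [0.00445758 0.18547868 0.01583953] y range [-0.12730138  0.13391776] r [0.02237752 0.21427963]
top (array([ 11,  24, 141, 107, 105, 108, 781, 719,  66,   1,   6,  11,   4,
         0,   0,   0,   0,   0,   0,   0,   0,   0,   0]), array([-20, -17, -14, -11,  -8,  -5,  -2,   1,   4,   7,  10,  13,  16,
        19,  22,  25,  28,  31,  34,  37,  40,  43,  46,  49]))
21 [0.0004346  0.19747852 0.01483836] y range [-0.13338908  0.13066069] r [0.02278297 0.2144842 ]
```

View pics/crop1.png

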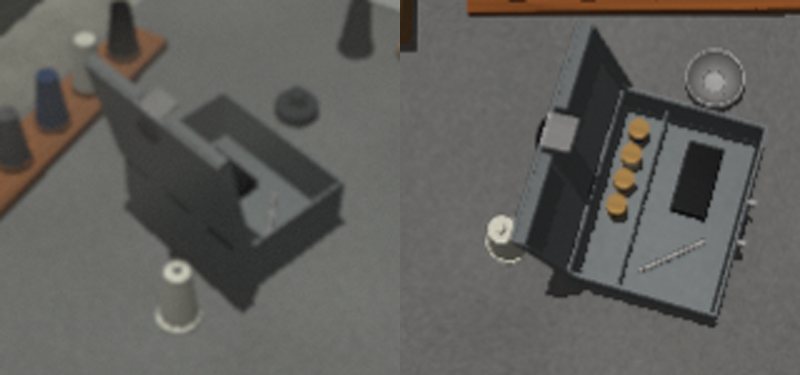

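The crops confirm the layout. The lid's outer face points to +y, the pad is near the free edge on the middle line, and the cone is low behind the lid. Next I'll go behind the lid with the fingers shut.

Call:
{"fn": "drive_tool", "kwargs": {
  "rows": [
    [0,20,-21,6,0,0,-0.075],
    [0,20,-21,6,0,0,-0.075],
    [0,20,-21,6,0,0,-0.075],
    [0,20,-21,6,0,0,-0.075],
    [0,20,-21,5,0,0,-0.075]
  ]
}}

```text
time_s: 1.42
tcp_pos: [0.3208, 0.479, 0.2711]
ee_rot: [[0.74, -0.673, 0.0], [-0.673, -0.74, 0.0], [-0.0, -0.001, -1.0]]
wrist_force: [-0.6, 0.6, -0.7]
gripper_width: 0.711
gripper_force: 0.0
```

Call:
{"fn": "drive_tool", "kwargs": {
  "rows": [
    [0,20,-21,0,0,0,-0.075],
    [0,20,-21,0,0,0,-0.075],
    [0,20,-21,0,0,0,-0.075],
    [0,20,-21,0,0,0,-0.075],
    [0,20,-21,0,0,0,-0.075]
  ]
}}

```text
time_s: 1.83
tcp_pos: [0.4208, 0.3738, 0.2708]
ee_rot: [[0.442, -0.897, 0.0], [-0.897, -0.442, 0.0], [-0.0, -0.0, -1.0]]
wrist_force: [0.3, 0.5, -0.1]
gripper_width: 0.322
gripper_force: 0.0
```

Call:
{"fn": "drive_tool", "kwargs": {
  "rows": [
    [0,20,-21,0,0,0,-0.075],
    [0,20,-21,0,0,0,-0.075],
    [0,20,-21,0,0,0,-0.075],
    [0,20,-21,0,0,0,-0.075],
    [0,20,-21,0,0,0,-0.075]
  ]
}}

```text
time_s: 2.25
tcp_pos: [0.5209, 0.2688, 0.2707]
ee_rot: [[0.082, -0.997, 0.0], [-0.997, -0.082, 0.0], [-0.0, -0.0, -1.0]]
wrist_force: [-0.4, 1.0, 0.1]
gripper_width: 0.016
gripper_force: 0.0
```

Call:
{"fn": "drive_tool", "kwargs": {
  "rows": [
    [0,19,-21,0,0,0,-0.075],
    [0,19,-21,0,0,0,-0.075],
    [0,19,-21,0,0,0,-0.075],
    [0,19,-21,0,0,0,-0.075],
    [0,19,-21,0,0,0,-0.075]
  ]
}}

```text
time_s: 2.67
tcp_pos: [0.6158, 0.1638, 0.2706]
ee_rot: [[-0.289, -0.957, 0.0], [-0.957, 0.289, 0.0], [-0.0, -0.0, -1.0]]
wrist_force: [0.1, 0.5, -0.6]
gripper_width: 0.005
gripper_force: 0.0
```

Call:
{"fn": "drive_tool", "kwargs": {
  "rows": [
    [0,-2,-6,0,0,0,0],
    [0,-2,-6,0,0,0,0],
    [0,-2,-6,0,0,0,0],
    [0,-1,-4,0,0,0,0],
    [0,-1,-4,0,0,0,0]
  ]
}}

```text
time_s: 3.08
tcp_pos: [0.6063, 0.1392, 0.271]
ee_rot: [[-0.284, -0.959, 0.0], [-0.959, 0.284, 0.0], [-0.0, -0.0, -1.0]]
wrist_force: [-0.2, -0.5, 1.2]
gripper_width: 0.004
gripper_force: 0.0
```

Call:
{"fn": "drive_tool", "kwargs": {
  "rows": [
    [0,-1.4,-4.6,0,0,0,0],
    [0,-1.4,-4.6,0,0,0,0],
    [0,-1.4,-4.6,0,0,0,0],
    [0,-1.4,-4.6,0,0,0,0],
    [0,-1.4,-4.6,0,0,0,0]
  ]
}}

```text
time_s: 3.5
tcp_pos: [0.6003, 0.1162, 0.2711]
ee_rot: [[-0.284, -0.959, 0.002], [-0.959, 0.284, 0.001], [-0.002, -0.001, -1.0]]
wrist_force: [0.5, 2.2, 1.5]
gripper_width: 0.004
gripper_force: 1.0
```

Call:
{"fn": "drive_tool", "kwargs": {
  "rows": [
    [0,-1.4,-4.6,0,0,0,0],
    [0,-1.4,-4.6,0,0,0,0],
    [0,-1.4,-4.6,0,0,0,0],
    [0,-1.4,-4.6,0,0,0,0],
    [0,-1.4,-4.6,0,0,0,0]
  ]
}}

```text
time_s: 3.92
tcp_pos: [0.5928, 0.0924, 0.2705]
ee_rot: [[-0.285, -0.958, -0.0], [-0.958, 0.285, -0.0], [0.0, 0.0, -1.0]]
wrist_force: [0.3, 1.6, 0.9]
gripper_width: 0.002
gripper_force: 0.8
```

Call:
{"fn": "drive_tool", "kwargs": {
  "rows": [
    [0,-1.4,-4.6,0,0,0,0],
    [0,-1.4,-4.6,0,0,0,0],
    [0,-1.4,-4.6,0,0,0,0],
    [0,-1.4,-4.6,0,0,0,0],
    [0,-1.4,-4.6,0,0,0,0]
  ]
}}

```text
time_s: 4.33
tcp_pos: [0.5859, 0.0696, 0.2705]
ee_rot: [[-0.285, -0.959, -0.0], [-0.959, 0.285, 0.0], [-0.0, 0.0, -1.0]]
wrist_force: [-0.3, 0.9, 0.8]
gripper_width: 0.005
gripper_force: 0.8
```

Call:
{"fn": "drive_tool", "kwargs": {
  "rows": [
    [0,-1.4,-4.6,0,0,0,0],
    [0,-1.4,-4.6,0,0,0,0],
    [0,-1.4,-4.6,0,0,0,0],
    [0,-1.4,-4.6,0,0,0,0],
    [0,-1.4,-4.6,0,0,0,0]
  ]
}}

```text
time_s: 4.75
tcp_pos: [0.5787, 0.0464, 0.2703]
ee_rot: [[-0.285, -0.959, -0.001], [-0.959, 0.285, -0.0], [0.0, 0.001, -1.0]]
wrist_force: [-0.1, 1.1, -1.0]
gripper_width: 0.002
gripper_force: 0.6
```

Call:
{"fn": "drive_tool", "kwargs": {
  "rows": [
    [0,-1.4,-4.6,0,0,0,0],
    [0,-1.4,-4.6,0,0,0,0],
    [0,-1.2,-3.8,0,0,0,0],
    [0,-0.9,-2.9,0,0,0,0],
    [0,-0.6,-1.9,0,0,0,0]
  ]
}}

```text
time_s: 5.17
tcp_pos: [0.5733, 0.0285, 0.2707]
ee_rot: [[-0.285, -0.958, -0.0], [-0.958, 0.285, -0.0], [0.0, 0.0, -1.0]]
wrist_force: [-0.1, 0.0, -0.2]
gripper_width: 0.007
gripper_force: 0.2
```

```bash
cat > ang.py <<'E'
from h import *
import sys
s=sense();print(s['time_s'],np.round(s['tcp_pos'],4),np.round(s['wrist_force'],2))
ex=np.array([.289,.957]);ey=np.array([-.957,.289]);H=np.array([.6294,.0489])
c=capture('top');A=world(c);save(c,sys.argv[1]);A=A.reshape(-1,3)
d=A[:,:2]-H;x=d@ex;y=d@ey;z=A[:,2]-.09
for a,b in((-.125,-.06),(-.06,-.025),(.07,.125)):
    k=(y>a)&(y<b)&(x>-.24)&(x<.09)&(z>-.01)&(np.hypot(x,z)<.225)&(np.hypot(x,z)>.1)
    th=np.arctan2(z[k]-.004,-x[k]);print(a,k.sum(),np.round(np.percentile(th,[10,50,90]),3))
E
python3 ang.py t2.png; python3 ang.py t3.png
```

```text
5.1667 [0.5733 0.0285 0.2707] [-0.15  0.03 -0.22]
-0.125 291 [1.184 1.263 1.29 ]
-0.06 52 [-0.044  1.195  1.221]
0.07 157 [-0.026  1.212  1.294]
5.2167 [0.5732 0.0284 0.2707] [-0.09 -0.96 -0.63]
-0.125 295 [1.179 1.262 1.288]
-0.06 59 [-0.041  1.19   1.222]
0.07 168 [-0.031  1.212  1.29 ]
```

Call:
{"fn": "drive_tool", "kwargs": {
  "rows": [
    [0,-0.9,-2.9,0,0,0,0],
    [0,-0.9,-2.9,0,0,0,0],
    [0,-0.9,-2.9,0,0,0,0],
    [0,-0.9,-2.9,0,0,0,0],
    [0,-0.9,-2.9,0,0,0,0]
  ]
}}

```text
time_s: 5.68
tcp_pos: [0.5689, 0.0144, 0.2705]
ee_rot: [[-0.285, -0.959, -0.0], [-0.959, 0.285, -0.0], [0.0, 0.0, -1.0]]
wrist_force: [0.4, 0.9, 0.9]
gripper_width: 0.007
gripper_force: 0.1
```

Call:
{"fn": "drive_tool", "kwargs": {
  "rows": [
    [0,-0.9,-2.9,0,0,0,0],
    [0,-0.9,-2.9,0,0,0,0],
    [0,-0.7,-2.2,0,0,0,0],
    [0,-0.4,-1.5,0,0,0,0],
    [0,-0.2,-0.8,0,0,0,0]
  ]
}}

```text
time_s: 6.1
tcp_pos: [0.5658, 0.0041, 0.2706]
ee_rot: [[-0.285, -0.958, -0.0], [-0.958, 0.285, -0.0], [0.0, 0.0, -1.0]]
wrist_force: [-0.6, 1.2, 0.8]
gripper_width: 0.006
gripper_force: 0.0
```

```bash
python3 ang.py t4.png; python3 ang.py t5.png
```

```text
6.1 [0.5658 0.0041 0.2706] [-0.6   1.22  0.77]
-0.125 311 [1.029 1.118 1.136]
-0.06 54 [-0.034  1.044  1.072]
0.07 208 [-0.02   1.082  1.137]
6.15 [0.5658 0.004  0.2706] [-0.83  0.16 -0.26]
-0.125 307 [1.023 1.107 1.126]
-0.06 62 [-0.057  1.033  1.072]
0.07 219 [-0.024  1.073  1.133]
```

It is moving by itself now, so I'll back off and let it drop.

Call:
{"fn": "drive_tool", "kwargs": {
  "rows": [
    [0,1,4,6,0,0,0],
    [0,2,6,10,0,0,0],
    [0,2,6,10,0,0,0],
    [0,2,6,10,0,0,0],
    [0,0,0,5,0,0,0]
  ]
}}

```text
time_s: 6.62
tcp_pos: [0.5742, 0.0278, 0.314]
ee_rot: [[-0.283, -0.959, 0.004], [-0.959, 0.283, 0.001], [-0.002, -0.004, -1.0]]
wrist_force: [0.6, 0.6, 0.3]
gripper_width: 0.006
gripper_force: 0.0
```

```bash
python3 ang.py t6.png
```

```text
6.6167 [0.5742 0.0278 0.314 ] [0.58 0.56 0.32]
-0.125 492 [0.931 1.008 1.024]
-0.06 250 [0.924 1.009 1.023]
0.07 451 [0.92  1.006 1.022]
```

Call:
{"fn": "drive_tool", "kwargs": {
  "rows": [
    [0,0,0,0,0,0,0],
    [0,0,0,0,0,0,0],
    [0,0,0,0,0,0,0],
    [0,0,0,0,0,0,0],
    [0,0,0,0,0,0,0]
  ]
}}

```text
time_s: 7.08
tcp_pos: [0.5727, 0.0261, 0.3111]
ee_rot: [[-0.285, -0.958, -0.001], [-0.958, 0.285, -0.0], [0.0, 0.001, -1.0]]
wrist_force: [0.1, -0.3, -0.3]
gripper_width: 0.004
gripper_force: 0.0
```

Call:
{"fn": "drive_tool", "kwargs": {
  "rows": [
    [0,0,0,0,0,0,0],
    [0,0,0,0,0,0,0],
    [0,0,0,0,0,0,0],
    [0,0,0,0,0,0,0],
    [0,0,0,0,0,0,0]
  ]
}}

```text
time_s: 7.5
tcp_pos: [0.5729, 0.0263, 0.3115]
ee_rot: [[-0.285, -0.959, -0.0], [-0.959, 0.285, -0.0], [0.0, 0.0, -1.0]]
wrist_force: [0.6, -0.7, -1.7]
gripper_width: 0.006
gripper_force: 0.0
```

Call:
{"fn": "drive_tool", "kwargs": {
  "rows": [
    [0,0,0,0,0,0,0],
    [0,0,0,0,0,0,0],
    [0,0,0,0,0,0,0],
    [0,0,0,0,0,0,0],
    [0,0,0,0,0,0,0]
  ]
}}

```text
time_s: 7.92
tcp_pos: [0.5729, 0.0264, 0.3116]
ee_rot: [[-0.285, -0.959, -0.0], [-0.959, 0.285, -0.0], [0.0, 0.0, -1.0]]
wrist_force: [-0.5, 0.1, 0.1]
gripper_width: 0.006
gripper_force: 0.0
```

Call:
{"fn": "drive_tool", "kwargs": {
  "rows": [
    [0,0,0,0,0,0,0],
    [0,0,0,0,0,0,0],
    [0,0,0,0,0,0,0],
    [0,0,0,0,0,0,0],
    [0,0,0,0,0,0,0]
  ]
}}

```text
time_s: 8.33
tcp_pos: [0.5729, 0.0264, 0.3115]
ee_rot: [[-0.285, -0.959, -0.0], [-0.959, 0.285, 0.0], [0.0, 0.0, -1.0]]
wrist_force: [-0.7, -0.2, 1.5]
gripper_width: 0.005
gripper_force: 0.0
```

```bash
python3 ang.py t7.png
```

```text
8.3333 [0.5729 0.0264 0.3115] [-0.68 -0.16  1.51]
-0.125 668 [0.04  0.064 0.089]
-0.06 365 [0.039 0.063 0.09 ]
0.07 608 [0.039 0.064 0.088]
```

Call:
{"fn": "drive_tool", "kwargs": {
  "rows": [
    [0,1,-30,-10,0,0,0],
    [0,1,-30,-20,0,0,0],
    [0,1,-30,-30,0,0,0],
    [0,1,-30,-30,0,0,0],
    [0,0.5,-29.4,-31,0,0,0]
  ]
}}

```text
time_s: 8.8
tcp_pos: [0.5775, -0.1225, 0.1918]
ee_rot: [[-0.285, -0.959, 0.002], [-0.959, 0.285, -0.0], [-0.0, -0.002, -1.0]]
wrist_force: [1.2, 0.3, 0.2]
gripper_width: 0.009
gripper_force: 0.0
```

Call:
{"fn": "drive_tool", "kwargs": {
  "rows": [
    [0,0,0,-20,0,0,0],
    [0,0,0,-10,0,0,0],
    [0,0,0,-3,0,0,0],
    [0,0,0,0,0,0,0],
    [0,0,0,0,0,0,0]
  ]
}}

```text
time_s: 9.22
tcp_pos: [0.5786, -0.1205, 0.161]
ee_rot: [[-0.283, -0.959, 0.003], [-0.959, 0.283, -0.0], [-0.0, -0.003, -1.0]]
wrist_force: [-0.3, -1.5, 0.5]
gripper_width: -0.0
gripper_force: 0.0
```

```bash
python3 - <<'E'
from h import *
ex=np.array([.289,.957]);ey=np.array([-.957,.289]);H=np.array([.6294,.0489])
ims=[]
for n in('side','top'):
    c=capture(n);A=world(c);d=A[...,:2]-H;x=d@ex;y=d@ey;z=A[...,2]-.09
    o=x*np.sin(.062)+z*np.cos(.062)
    k=(abs(y)<.05)&(x<-.12)&(x>-.22)&(o>.012)&(o<.022)
    if k.any(): print(n,k.sum(),np.median(np.c_[x,y,o][0:0],0) if 0 else (x[k].min(),x[k].max(),y[k].min(),y[k].max(),np.median(o[k])))
    i=np.argwhere((abs(y)<.13)&(x<-.02)&(x>-.2)&(z>0)&(z<.04)).mean(0).astype(int)
    ims.append(cv2.resize(c['frame'][i[0]-65:i[0]+65,i[1]-65:i[1]+65,::-1],(390,390),interpolation=2))
cv2.imwrite('pics/c2.png',np.hstack(ims));s=sense();print(s['time_s'],s['tcp_pos'],s['wrist_force'])
E
```

```text
side 55 (np.float64(-0.19510762123581815), np.float64(-0.1584074881559723), np.float64(-0.016364501776059567), np.float64(0.021030106600888394), np.float64(0.015231960746876879))
top 6 (np.float64(-0.18667036424554292), np.float64(-0.1305536607829515), np.float64(0.013079204064882997), np.float64(0.036957822137589524), np.float64(0.01317201667035154))
9.3167 [ 0.57857052 -0.1204605   0.16132557] [ 0.35407983  0.01595057 -0.62124605]
```

View pics/c2.png

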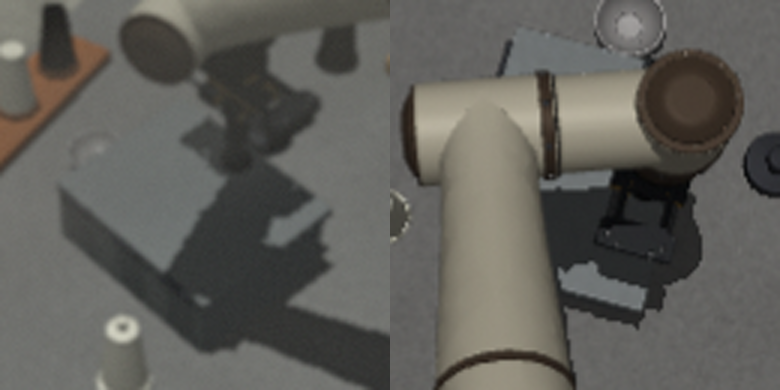

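The side picture shows the gripper over the lid with the lid ajar. The pad measured from the side map lies within 3 mm of the tool. Now I'll go down by touch.

Call:
{"fn": "drive_tool", "kwargs": {
  "rows": [
    [0,0,-1,-4,0,0,0],
    [0,0,0,-4,0,0,0],
    [0,0,0,-3,0,0,0],
    [0,0,0,-2,0,0,0],
    [0,0,0,0,0,0,0]
  ]
}}

```text
time_s: 9.73
tcp_pos: [0.5769, -0.1221, 0.1457]
ee_rot: [[-0.285, -0.959, -0.001], [-0.959, 0.285, 0.0], [0.0, 0.001, -1.0]]
wrist_force: [0.6, 0.0, 0.7]
gripper_width: 0.007
gripper_force: 0.0
```

Call:
{"fn": "drive_tool", "kwargs": {
  "rows": [
    [0,0,0,-1,0,0,0],
    [0,0,0,-1,0,0,0],
    [0,0,0,-1,0,0,0]
  ]
}}

```text
time_s: 9.98
tcp_pos: [0.5775, -0.1222, 0.1434]
ee_rot: [[-0.285, -0.959, 0.0], [-0.959, 0.285, -0.0], [-0.0, -0.0, -1.0]]
wrist_force: [-0.1, -0.2, 0.3]
gripper_width: 0.007
gripper_force: 0.0
```

Call:
{"fn": "drive_tool", "kwargs": {
  "rows": [
    [0,0,0,-1,0,0,0],
    [0,0,0,-1,0,0,0],
    [0,0,0,0,0,0,0]
  ]
}}

```text
time_s: 10.23
tcp_pos: [0.5773, -0.1222, 0.1412]
ee_rot: [[-0.285, -0.958, -0.0], [-0.958, 0.285, 0.0], [0.0, 0.0, -1.0]]
wrist_force: [-0.2, 0.3, 0.1]
gripper_width: 0.005
gripper_force: 0.0
```

Call:
{"fn": "drive_tool", "kwargs": {
  "rows": [
    [0,0,0,-1,0,0,0],
    [0,0,0,-1,0,0,0],
    [0,0,0,0,0,0,0]
  ]
}}

```text
time_s: 10.48
tcp_pos: [0.5772, -0.1222, 0.1392]
ee_rot: [[-0.285, -0.959, -0.0], [-0.959, 0.285, 0.0], [0.0, 0.0, -1.0]]
wrist_force: [0.8, 0.3, -0.8]
gripper_width: 0.004
gripper_force: 0.0
```

Call:
{"fn": "drive_tool", "kwargs": {
  "rows": [
    [0,0,0,-1,0,0,0],
    [0,0,0,-1,0,0,0],
    [0,0,0,0,0,0,0]
  ]
}}

```text
time_s: 10.73
tcp_pos: [0.5772, -0.1222, 0.1372]
ee_rot: [[-0.285, -0.959, -0.0], [-0.959, 0.285, 0.0], [0.0, 0.0, -1.0]]
wrist_force: [-0.5, 0.2, -0.1]
gripper_width: 0.004
gripper_force: 0.0
```

Call:
{"fn": "drive_tool", "kwargs": {
  "rows": [
    [0,0,0,-1,0,0,0],
    [0,0,0,0,0,0,0]
  ]
}}

```text
time_s: 10.9
tcp_pos: [0.5775, -0.1222, 0.1366]
ee_rot: [[-0.285, -0.959, 0.0], [-0.959, 0.285, -0.0], [0.0, -0.0, -1.0]]
wrist_force: [-0.2, 0.5, 1.3]
gripper_width: 0.005
gripper_force: 0.4
```

Call:
{"fn": "drive_tool", "kwargs": {
  "rows": [
    [0,0,0,-0.5,0,0,0],
    [0,0,0,-0.5,0,0,0],
    [0,0,0,0,0,0,0]
  ]
}}

```text
time_s: 11.15
tcp_pos: [0.5775, -0.1223, 0.1364]
ee_rot: [[-0.285, -0.959, 0.0], [-0.959, 0.285, -0.0], [0.0, -0.001, -1.0]]
wrist_force: [-2.3, 0.0, 4.7]
gripper_width: 0.005
gripper_force: 2.6
```

Call:
{"fn": "drive_tool", "kwargs": {
  "rows": [
    [0,0,0,-0.5,0,0,0],
    [0,0,0,-0.5,0,0,0],
    [0,0,0,0,0,0,0]
  ]
}}

```text
time_s: 11.4
tcp_pos: [0.5775, -0.1223, 0.1362]
ee_rot: [[-0.284, -0.959, 0.001], [-0.959, 0.284, -0.001], [0.0, -0.001, -1.0]]
wrist_force: [-2.9, 1.6, 8.1]
gripper_width: 0.007
gripper_force: 4.4
```

Call:
{"fn": "drive_tool", "kwargs": {
  "rows": [
    [0,0,0,-0.5,0,0,0],
    [0,0,0,-0.5,0,0,0],
    [0,0,0,0,0,0,0]
  ]
}}

```text
time_s: 11.65
tcp_pos: [0.5775, -0.1224, 0.1359]
ee_rot: [[-0.284, -0.959, 0.001], [-0.959, 0.284, -0.001], [0.001, -0.001, -1.0]]
wrist_force: [-3.4, 1.4, 11.1]
gripper_width: 0.007
gripper_force: 5.9
```

Call:
{"fn": "drive_tool", "kwargs": {
  "rows": [
    [0,0,0,-0.4,0,0,0],
    [0,0,0,0,0,0,0],
    [0,0,0,0,0,0,0]
  ]
}}

```text
time_s: 11.9
tcp_pos: [0.5775, -0.1224, 0.1354]
ee_rot: [[-0.284, -0.959, 0.001], [-0.959, 0.284, -0.001], [0.001, -0.001, -1.0]]
wrist_force: [-3.6, 1.4, 11.8]
gripper_width: 0.006
gripper_force: 5.5
```

Call:
{"fn": "drive_tool", "kwargs": {
  "rows": [
    [0,0,0,-0.4,0,0,0],
    [0,0,0,0,0,0,0],
    [0,0,0,0,0,0,0]
  ]
}}

```text
time_s: 12.15
tcp_pos: [0.5774, -0.1225, 0.1345]
ee_rot: [[-0.284, -0.959, 0.001], [-0.959, 0.284, -0.001], [0.001, -0.001, -1.0]]
wrist_force: [-2.3, 0.2, 7.6]
gripper_width: 0.002
gripper_force: 4.2
```

Call:
{"fn": "drive_tool", "kwargs": {
  "rows": [
    [0,0,0,-0.4,0,0,0],
    [0,0,0,0,0,0,0],
    [0,0,0,0,0,0,0]
  ]
}}

```text
time_s: 12.4
tcp_pos: [0.5774, -0.1226, 0.1336]
ee_rot: [[-0.285, -0.959, 0.001], [-0.959, 0.285, -0.001], [0.001, -0.001, -1.0]]
wrist_force: [-2.3, -0.8, 6.3]
gripper_width: 0.002
gripper_force: 3.1
```

Call:
{"fn": "drive_tool", "kwargs": {
  "rows": [
    [0,0,0,-0.5,0,0,0],
    [0,0,0,-0.5,0,0,0],
    [0,0,0,0,0,0,0]
  ]
}}

```text
time_s: 12.65
tcp_pos: [0.5773, -0.1227, 0.132]
ee_rot: [[-0.285, -0.959, 0.0], [-0.959, 0.285, -0.001], [0.001, -0.001, -1.0]]
wrist_force: [-1.4, -2.2, 3.3]
gripper_width: 0.004
gripper_force: 2.0
```

Call:
{"fn": "drive_tool", "kwargs": {
  "rows": [
    [0,0,0,-0.5,0,0,0],
    [0,0,0,-0.5,0,0,0],
    [0,0,0,0,0,0,0]
  ]
}}

```text
time_s: 12.9
tcp_pos: [0.5774, -0.1221, 0.1298]
ee_rot: [[-0.285, -0.958, 0.0], [-0.958, 0.285, 0.0], [-0.0, -0.0, -1.0]]
wrist_force: [0.3, -0.8, 0.2]
gripper_width: 0.006
gripper_force: 0.2
```

Call:
{"fn": "drive_tool", "kwargs": {
  "rows": [
    [0,0,0,-0.5,0,0,0],
    [0,0,0,-0.5,0,0,0],
    [0,0,0,0,0,0,0]
  ]
}}

```text
time_s: 13.15
tcp_pos: [0.5772, -0.1219, 0.1285]
ee_rot: [[-0.285, -0.959, -0.001], [-0.959, 0.285, 0.0], [-0.0, 0.001, -1.0]]
wrist_force: [-0.6, 0.0, -0.4]
gripper_width: 0.004
gripper_force: 0.0
```

Snapped over. I'll follow it down.

Call:
{"fn": "drive_tool", "kwargs": {
  "rows": [
    [0,0,0,-0.5,0,0,0],
    [0,0,0,-0.5,0,0,0],
    [0,0,0,0,0,0,0]
  ]
}}

```text
time_s: 13.4
tcp_pos: [0.5773, -0.1221, 0.128]
ee_rot: [[-0.285, -0.959, -0.0], [-0.959, 0.285, 0.0], [-0.0, 0.0, -1.0]]
wrist_force: [-0.4, 0.2, -0.7]
gripper_width: 0.004
gripper_force: 0.0
```

Call:
{"fn": "drive_tool", "kwargs": {
  "rows": [
    [0,0,0,-0.5,0,0,0],
    [0,0,0,-0.5,0,0,0],
    [0,0,0,0,0,0,0]
  ]
}}

```text
time_s: 13.65
tcp_pos: [0.5773, -0.1222, 0.1271]
ee_rot: [[-0.285, -0.959, -0.0], [-0.959, 0.285, 0.0], [0.0, 0.0, -1.0]]
wrist_force: [0.1, -0.0, -0.1]
gripper_width: 0.007
gripper_force: 0.0
```

Call:
{"fn": "drive_tool", "kwargs": {
  "rows": [
    [0,0,0,-0.5,0,0,0],
    [0,0,0,-0.5,0,0,0],
    [0,0,0,0,0,0,0]
  ]
}}

```text
time_s: 13.9
tcp_pos: [0.5774, -0.1222, 0.1263]
ee_rot: [[-0.285, -0.959, 0.0], [-0.959, 0.285, -0.0], [-0.0, -0.0, -1.0]]
wrist_force: [-0.5, 1.0, 1.9]
gripper_width: 0.003
gripper_force: 0.4
```

Call:
{"fn": "drive_tool", "kwargs": {
  "rows": [
    [0,0,0,-0.5,0,0,0],
    [0,0,0,-0.5,0,0,0],
    [0,0,0,0,0,0,0]
  ]
}}

```text
time_s: 14.15
tcp_pos: [0.5775, -0.1222, 0.1263]
ee_rot: [[-0.285, -0.959, 0.0], [-0.959, 0.285, -0.0], [0.0, -0.001, -1.0]]
wrist_force: [-2.4, 0.5, 5.8]
gripper_width: 0.003
gripper_force: 2.8
```

Call:
{"fn": "drive_tool", "kwargs": {
  "rows": [
    [0,0,0,-0.5,0,0,0],
    [0,0,0,-0.5,0,0,0],
    [0,0,0,0,0,0,0]
  ]
}}

```text
time_s: 14.4
tcp_pos: [0.5775, -0.1222, 0.1262]
ee_rot: [[-0.284, -0.959, 0.001], [-0.959, 0.284, -0.001], [0.0, -0.001, -1.0]]
wrist_force: [-2.5, 1.3, 9.7]
gripper_width: 0.003
gripper_force: 4.9
```

Call:
{"fn": "drive_tool", "kwargs": {
  "rows": [
    [0,0,0,-0.5,0,0,0],
    [0,0,0,-0.5,0,0,0],
    [0,0,0,0,0,0,0],
    [0,0,0,0,0,0,0]
  ]
}}

```text
time_s: 14.73
tcp_pos: [0.5775, -0.1223, 0.1261]
ee_rot: [[-0.284, -0.959, 0.001], [-0.959, 0.284, -0.001], [0.0, -0.001, -1.0]]
wrist_force: [-4.8, 2.5, 13.8]
gripper_width: 0.009
gripper_force: 6.9
```

Call:
{"fn": "drive_tool", "kwargs": {
  "rows": [
    [0,0,0,0,0,0,0],
    [0,0,0,0,0,0,0],
    [0,0,0,0,0,0,0],
    [0,0,0,0,0,0,0],
    [0,0,0,0,0,0,0]
  ]
}}

```text
time_s: 15.15
tcp_pos: [0.5775, -0.1222, 0.1262]
ee_rot: [[-0.284, -0.959, 0.001], [-0.959, 0.284, -0.001], [0.0, -0.001, -1.0]]
wrist_force: [-5.1, 2.2, 13.1]
gripper_width: 0.01
gripper_force: 6.9
```

Call:
{"fn": "drive_tool", "kwargs": {
  "rows": [
    [0,0,0,0,0,0,0],
    [0,0,0,0,0,0,0],
    [0,0,0,0,0,0,0],
    [0,0,0,0,0,0,0],
    [0,0,0,0,0,0,0]
  ]
}}

```text
time_s: 15.57
tcp_pos: [0.5775, -0.1222, 0.1261]
ee_rot: [[-0.284, -0.959, 0.001], [-0.959, 0.284, -0.001], [0.0, -0.001, -1.0]]
wrist_force: [-6.0, 2.4, 14.2]
gripper_width: 0.006
gripper_force: 6.9
```

Call:
{"fn": "drive_tool", "kwargs": {
  "rows": [
    [0,0,0,0,0,0,0],
    [0,0,0,0,0,0,0],
    [0,0,0,0,0,0,0],
    [0,0,0,0,0,0,0],
    [0,0,0,0,0,0,0]
  ]
}}

```text
time_s: 15.98
tcp_pos: [0.5775, -0.1222, 0.1262]
ee_rot: [[-0.284, -0.959, 0.001], [-0.959, 0.284, -0.001], [0.0, -0.001, -1.0]]
wrist_force: [-4.7, 2.9, 13.7]
gripper_width: 0.005
gripper_force: 6.9
```

The push held at about 14 N for 1.25 s. Now I'll release straight up.

Call:
{"fn": "drive_tool", "kwargs": {
  "rows": [
    [0,0,0,2,0,0,0],
    [0,0,0,4,0,0,0],
    [0,0,0,10,0,0,0],
    [0,0,0,20,0,0,0],
    [0,0,0,25,0,0,0]
  ]
}}

```text
time_s: 16.4
tcp_pos: [0.5763, -0.1222, 0.1834]
ee_rot: [[-0.285, -0.958, -0.004], [-0.958, 0.285, 0.0], [0.001, 0.004, -1.0]]
wrist_force: [-0.1, -0.1, 0.5]
gripper_width: 0.005
gripper_force: 0.0
```

Call:
{"fn": "drive_tool", "kwargs": {
  "rows": [
    [0,0,15,25,0,0,0],
    [0,0,25,25,0,0,0],
    [0,0,30,25,0,0,0],
    [0,0,30,10,0,0,0],
    [0,0,30,0,0,0,0]
  ]
}}

```text
time_s: 16.82
tcp_pos: [0.5789, 0.0089, 0.2735]
ee_rot: [[-0.285, -0.958, 0.008], [-0.958, 0.285, 0.001], [-0.003, -0.007, -1.0]]
wrist_force: [0.2, 0.7, -0.4]
gripper_width: 0.004
gripper_force: 0.0
```

Call:
{"fn": "drive_tool", "kwargs": {
  "rows": [
    [0,0,30,0,0,0,0],
    [0,0,30,0,0,0,0],
    [0,0,15,0,0,0,0],
    [0,0,0,0,0,0,0],
    [0,0,0,0,0,0,0]
  ]
}}

```text
time_s: 17.23
tcp_pos: [0.5773, 0.0832, 0.2692]
ee_rot: [[-0.284, -0.959, -0.0], [-0.959, 0.284, -0.0], [0.0, 0.0, -1.0]]
wrist_force: [-0.3, -0.2, 0.3]
gripper_width: 0.004
gripper_force: 0.0
```

```bash
python3 ang.py t8.png; python3 - <<'E'
from h import *
c=capture('side');save(c,'s8.png');W=world(c)
for l in ['cone_a_mid','weight_mid','tape_mid','shears_mid','block_mid','dish_mid']:
    m=masks_of(l,c)
    if m: print(l,np.round(np.median(W[m[0]['region']&(c['z_map']>0)],0),3))
E
```

```text
17.2333 [0.5773 0.0832 0.2692] [-0.31 -0.17  0.31]
-0.125 661 [-0.019  0.006  0.034]
-0.06 357 [-0.019  0.005  0.032]
0.07 598 [-0.02   0.005  0.03 ]
cone_a_mid [0.551 0.182 0.05 ]
weight_mid [ 0.611 -0.27   0.022]
shears_mid [0.618 0.468 0.005]
block_mid [ 0.47  -0.478  0.025]
dish_mid [ 0.803 -0.127  0.014]
```

View pics/s8.png

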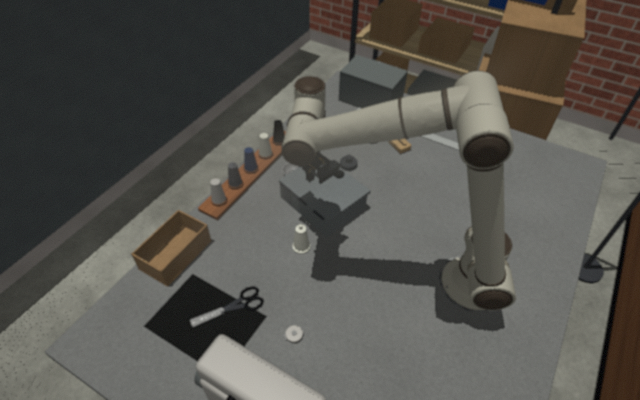

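The picture shows the case shut at about (325,195), with the cone (301,238), tape (293,334), weight (348,162) and shears still in place. The arm is clear of everything.

```bash
python3 -c "from station import *;print(finish_job())"
```

```text
the job is handed in; nothing more can be done
None
```

The case is shut and handed in: the lid dropped by its own weight, the catch snapped at about 12 N, I held it at about 14 N for 1.25 s, and no bystander was touched as far as the final pictures show.

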